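Pop out the push-to-open tray and switch on the charging dock

TASK

Get the controller charger running: press the front of the wider walnut unit's tray inward until its push catch lets go, and draw your finger back so that the spring slides the tray right out; then press the round power button on the charging dock in that tray fully down with a fingertip and let it come back up. Leave the tray out, keep the narrower unit's tray shut, and do not pick up or shift any of the things standing around.

Things in the scene. Friction and masses are not known exactly. Their poses are not given: they have to be found in the camera images.
- wide_unit: fixed low walnut shelf unit, the wider of two, 220 wide (its y), 240 deep (its x), 78 high. Origin: centre of its underside, on the table; x points to its back (front looks to -x), z up. Shut, the tray's front panel spans x = -144 to -130, z = 9 to 73, 10 off the unit's front edge. A clear game case lies on its top, at the back.
- wide_tray (a joint): slide of the wider tray, m: 0 shut, + out (to the unit's -x), 0.08 fully out, negative pressed in, -0.009 hard stop. The catch lets go once pressed to about -0.005 (-0.006 is safe), about 9 N; the tray stays against the finger and, as that draws back over 80 mm, the spring (6 N, 3 N at the end) drives it out in about 0.5 s. Caught, it cannot be pulled; once let go it does not catch again.
- wide_front (a point): middle of the outer face of the wider tray's front panel (panel 216 wide, 64 high, 14 thick, its top edge 32 above this point); moves with the tray; 41 above the table. Press near here, towards the unit's +x. The unit's top is 37 above this point and begins 24 behind it.
- dock_button_top (a point): centre of the top of the grey round power button (24 across, black collar 40 across) on the black charging dock in the wider tray; moves with both. 58 above the table, 55 behind the front panel's outer face, mid-width. Hidden under the unit's top while shut; with the tray out, free from 41 in front (panel, 15 higher) to 49 behind (unit's top, 20 higher). Press straight down.
- dock_button (a joint): travel of the button in m: 0 = up, 0.006 = fully down (takes 5 N; counts as pressed from 0.0045 for 0.1 s); springs back when let go
- narrow_unit: fixed low walnut shelf unit, the narrower of two, 150 wide (its y), 240 deep (its x), 78 high. Origin: centre of its underside, on the table; x points to its back (front looks to -x), z up. Shut, the tray's front panel spans x = -144 to -130, z = 9 to 73, 10 off the unit's front edge. Same kind of tray and catch; its tray must stay shut. The coaster lies on its top, at the back. The two units stand left and right of the robot's middle line, either way round.
- narrow_tray (a joint): slide of the narrower unit's tray, same meaning of values; must stay shut
- controller: loose black plastic game controller, 90 x 145 x 50 high, on the table; origin under its middle; leave alone
- coaster: loose white ceramic coaster, 92 across, 8 thick, on top of the narrower unit; origin under its middle; leave alone
- headset_stand: loose grey aluminium headset stand, round foot 80 across, 261 high, crossbar 70 long along its y at the top, between the units at the back; origin under its middle; leave alone
- case_top: loose clear plastic game case, 135 x 190 x 14, on top of the wider unit; origin under its middle; leave alone
- case_table: the other game case, same size, flat on the table at the left; origin under its middle; leave alone
- remote: loose black remote control, 150 (its x) x 40 x 18, flat on the table between the units; origin under its middle; leave alone

How it is judged (in metres and radians):
On the way, in this order (a step that is already met when the one before it is completed fails the run):
1. the catch has let go and the wider tray has sprung right out (value of joint wide_tray above 0.07 m), for 0.2 s.
2. the dock's power button is pressed down (value of joint dock_button above 0.0045 m), for 0.1 s.
At the end, for the whole second after the job is handed in: The wider tray is out (over 70 of 80 mm), the dock's button is up again (within 1.5 mm), the narrower tray is shut (within 5 mm), and every loose thing is within 30 mm of where it was (value of joint wide_tray above 0.07 m and value of joint dock_button below 0.0015 m and value of joint narrow_tray between -0.003 and 0.005 m and distance of each of controller, coaster, headset_stand, case_top, case_table, remote from where it was at the start of the episode below 0.03 m); the robot touches nothing.
It fails at once if the narrower tray comes open (over 10 mm) (value of joint narrow_tray above 0.01 m).
It fails at once if a loose thing is lifted, carried or pushed more than 30 mm from its place (distance of any of controller, coaster, headset_stand, case_top, case_table, remote from where it was at the start of the episode above 0.03 m).
It also fails if it takes over 48 s, if anything falls off the work surface, if the arm or the gripper's body presses on something with over 40 N, if the wrist force passes 120 N, or if a joint passes its speed limit or range.

ROBOT

A 6-joint arm with a two-finger parallel gripper is mounted at the origin on the work surface. World frame = base frame: x ahead of the robot, y to its left, z up, the work surface at z = 0. Lengths are in mm, angles in rad, forces in N, time in s.
With the tool pointing down it reaches from about 275 to 750 mm from the base axis. Payload 10.2 kg.
Tool frame: the origin (TCP) lies between the finger pads; the fingertips stand 11 mm ahead of it and the grasp point (between the pads) lies 8 mm behind it (ctrl.tip_extent is the distance from the TCP to the fingertips, in mm); z points along the fingers, y is the direction in which the jaws open and shut (so a half turn about z gives the same grasp; the last joint's range is limited). The gripper opens to 85 mm and grips with 20 to 120 N. Pads are 22 mm wide; open, the fingers measure 114 mm over their backs; the gripper's body (76 mm by 85 mm) begins 54 mm behind the grasp point. The pads swing forward as they close: fully open they stand 13 mm farther back than shut.
Start: joints at [-1.526, 0.313, 1.498, -0, 1.331, -0.223], TCP at [138.907, -506.296, 242.294] pointing down, gripper open.
Joint ranges: [-2.94, 2.94], [-0.97, 2.17], [0.19, 2.56], [-1.23, 4.37], [0.02, 3.11], [-2.88, 2.88]. Speed limits (rad/s): [2.39, 2.39, 3.01, 3.14, 3.14, 3.14].

INTERFACE

Orientations are given as a unit quaternion [w, x, y, z].
In Python, from rig import ctrl gives the robot as it stands.
- The arm moves only by the tool apply_moves, never from a script. Its argument "commands" is a list of rows, each a list of 5 numbers: the finger opening in cm, from 0 to 8.54, then the shift along the tool's x, y, z in cm, then the turn about the tool's z in rad. In form: [[jaw, dx, dy, dz, roll], ...]. A call has 1 to 12 rows; each row shifts and turns the commanded pose from where the row before left it, along the tool's axes as they then stand; what a row does not reach is not made up. A row lasts 1/12 s, in which the tool goes at most 41.7 mm and 7.16 degrees, less where a joint would pass 70% of its speed; a pose out of reach is approached as far as the arm can. A call with a gripper value outside its range is refused whole. The fingers move at their own pace and stop on an object; "squeeze" is the grip in N (left out, the last holds). Time passes only in rows, so rows that do not move let the fingers close. It gives the time, the measured TCP pose, the force and the opening at its end, in the units of the state.
- ctrl.sense(): the state, without advancing time (a new reading comes with each control period).
- ctrl.capture(name): name is "scene" or "top"; returns the picture (384x512x3 uint8, red, green, blue); there is no depth.
- ctrl.camera_info(name): a dict with "fov_y" (degrees; the focal length in pixels is half the picture's height over the tangent of half this angle, whatever the lens; pixels are square), "cx", "cy" (the principal point, pixels), "camera_from_world" (4x4, takes a point from world to camera coordinates). Camera axes: x right, y down, z forward; pixel columns grow to the right and rows downward; lengths in mm; the calibration is good to about 2 mm. A picture is of the moment at which its call begins. camera_info takes no time and is no camera call.
- ctrl.finish_job(): hands the job in, once; it reports no verdict.
The state is a dict: "time_s": time; "joints": joint angles; "dq": joint speeds; "tau": joint torques, N m; "eef_pos": TCP position; "ee_rot": TCP orientation; "force": force on the tool from outside, world axes, zero at the start; "wrist_torque": the same for the moment, N m; "grip_width": opening from 0.0 (shut) to 1.0 (fully open).
Only numpy, scipy, OpenCV 4.12 (cv2) and the standard library are available. Lean on these libraries where they do the work, as an engineer would, in place of code of your own. Each camera call takes 0.05 s, during which the arm holds its last target.

## Working session

There is one attempt and no reset: what is moved stays moved. The work goes in short steps, Python scripts to look and compute and a tool call to move; the robot and the scene stay as the last step left them, time stands still between calls to the robot, and variables do not carry over. Pictures are saved under pics/ and viewed, and the job is handed in when it is done.

Besides the shell and the picture viewer there is one more tool, called after ">>>" by a JSON object that holds its "api" and its "payload", one argument or row to a line. apply_moves: Moves the arm, as the interface text tells. Its arguments: {"type":"object","properties":{"commands":{"type":"array"},"squeeze":{"type":"number"}},"required":["commands"]}

```bash
mkdir -p pics; python3 - <<'E'
from rig import ctrl
import cv2,numpy as np
for n in ("scene","top"):
    im=ctrl.capture(n); cv2.imwrite(f"pics/{n}0.png",im[:,:,::-1])
    i=ctrl.camera_info(n); print(n,i['fov_y'],i['cx'],i['cy']); print(np.round(i['camera_from_world'],4))
    print({k:v for k,v in i.items() if k not in('camera_from_world',)})
s=ctrl.sense(); print(s)
E
```

```text
scene 51.305398068574334 252.1420215240426 193.94733521403126
[[-4.8260000e-01  8.7580000e-01 -5.5000000e-03  2.6464500e+02]
 [ 7.3650000e-01  4.0240000e-01 -5.4380000e-01 -3.6730670e+02]
 [-4.7410000e-01 -2.6650000e-01 -8.3920000e-01  1.9559389e+03]
 [ 0.0000000e+00  0.0000000e+00  0.0000000e+00  1.0000000e+00]]
{'fov_y': 51.305398068574334, 'cx': 252.1420215240426, 'cy': 193.94733521403126}
top 48.49163310513725 246.83921832364427 190.81714864933713
[[ 2.8400000e-02 -9.9960000e-01 -7.4000000e-03 -1.1791800e+01]
 [-9.9000000e-01 -2.7100000e-02 -1.3810000e-01  5.7145980e+02]
 [ 1.3790000e-01  1.1200000e-02 -9.9040000e-01  1.3312404e+03]
 [ 0.0000000e+00  0.0000000e+00  0.0000000e+00  1.0000000e+00]]
{'fov_y': 48.49163310513725, 'cx': 246.83921832364427, 'cy': 190.81714864933713}
{'time_s': 0.1, 'joints': array([-1.52640070e+00,  3.13383401e-01,  1.49836127e+00,  2.57513063e-05,
        1.33100228e+00, -2.23425650e-01]), 'dq': array([ 0.00143843, -0.00158382, -0.00125449, -0.00023237,  0.00058327,
        0.00047137]), 'tau': array([ 2.86199822e-03, -4.12903798e+01, -2.60144144e+01, -2.32633938e-04,
        3.01663931e-03,  7.57681960e-06]), 'eef_pos': array([ 138.9027294 , -506.06639578,  241.79768362]), 'ee_rot': array([-5.73720271e-04,  9.91047605e-01,  1.33507720e-01,  6.40499353e-05]), 'force': array([ 0.07296571,  0.12542353, -0.56842747]), 'wrist_torque': array([ 0.05423797,  0.00562177, -0.01081669]), 'grip_width': 0.99842258542233}
```

View pics/scene0.png

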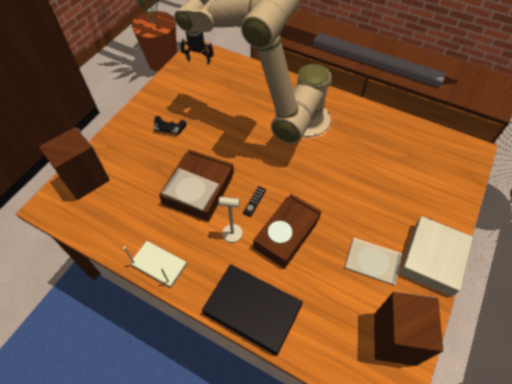

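View pics/top0.png

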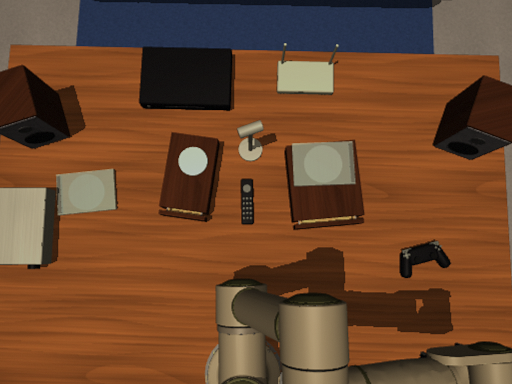

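The wide unit is on the right in the top view (about u 287–363, v 140–228). I'll zoom in and fit its outline.

```bash
python3 - <<'E'
import cv2
im=cv2.imread("pics/top0.png")[125:240,265:385]
cv2.imwrite("pics/topz.png",cv2.resize(im,None,fx=5,fy=5,interpolation=cv2.INTER_CUBIC))
im=cv2.imread("pics/scene0.png")[140:230,150:250]
cv2.imwrite("pics/scz.png",cv2.resize(im,None,fx=6,fy=6,interpolation=cv2.INTER_CUBIC))
E
```

```text
(no output)
```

View pics/topz.png

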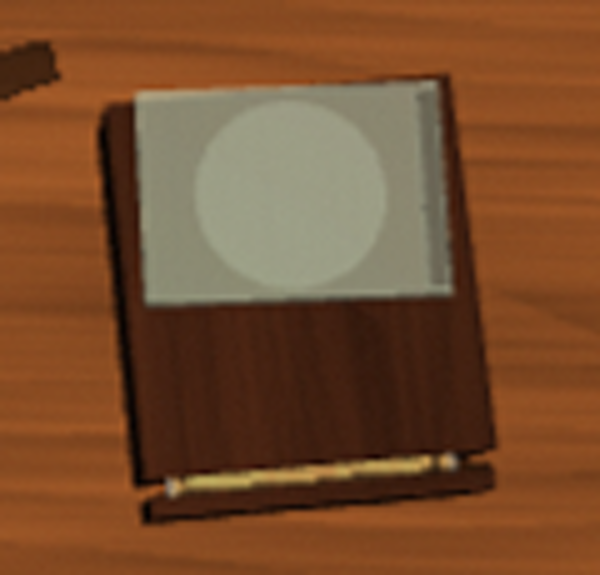

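View pics/scz.png

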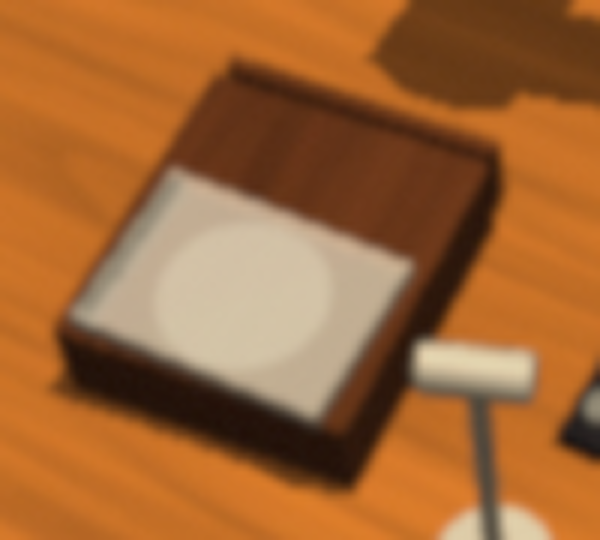

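```bash
cat > h.py <<'E'
import numpy as np
from rig import ctrl
def proj(n,P):
    i=ctrl.camera_info(n);T=np.array(i['camera_from_world']);f=192/np.tan(np.radians(i['fov_y']/2))
    c=np.atleast_2d(P)@T[:3,:3].T+T[:3,3]
    return np.c_[f*c[:,0]/c[:,2]+i['cx'],f*c[:,1]/c[:,2]+i['cy']]
def unit(p,L):
    c,s=np.cos(p[2]),np.sin(p[2]); L=np.atleast_2d(L)
    return np.c_[p[0]+c*L[:,0]-s*L[:,1],p[1]+s*L[:,0]+c*L[:,1],L[:,2]]
E
cat > fit.py <<'E'
from h import *
from scipy.optimize import least_squares
top=[((140,483),(-120,110,78)),((496,448),(-120,-110,78)),((108,104),(120,110,78)),((449,75),(120,-110,78)),((143,503),(-144,108,73)),((494,484),(-144,-108,9))]
sc=[((62,330),(120,-110,78)),((340,437),(120,110,78)),((235,58),(-144,-108,73)),((497,150),(-144,108,73))]
tp=np.array([a for a,_ in top])/5+[265,125]-.4; sp=np.array([a for a,_ in sc])/6+[150,140]-.4
tl=np.array([b for _,b in top],float); sl=np.array([b for _,b in sc],float)
def r(p,u=(0,1)): return np.r_[(proj("top",unit(p,tl))-tp).ravel()*(0 in u),(proj("scene",unit(p,sl))-sp).ravel()*(1 in u)]
for u in [(0,1),(0,),(1,)]:
    s=least_squares(r,[550,-150,0],args=(u,),loss='soft_l1',x_scale=[100,100,1]); print(u,s.x); print(np.round(r(s.x),1).reshape(-1,2).tolist())
    print(unit(s.x,[[-144,0,41],[-144-80+55,0,58]]))
E
python3 fit.py
```

```text
(0, 1) [ 6.10209509e+02 -2.36772928e+02  1.11737758e-01]
[[0.2, -1.1], [-0.2, -0.1], [-0.9, -0.7], [-0.0, -0.7], [0.8, 2.7], [-5.2, 1.9], [-2.4, 0.0], [-0.1, -0.1], [-0.7, -0.4], [0.4, -1.0]]
[[ 467.10751794 -252.82970452   41.        ]
 [ 442.26342221 -255.61733926   58.        ]]
(0,) [ 6.10063926e+02 -2.37631375e+02  1.12805981e-01]
[[0.5, -1.0], [0.1, -0.0], [-0.6, -0.6], [0.2, -0.7], [1.1, 2.8], [-4.9, 1.9], [-2.5, -0.1], [-0.2, -0.3], [-0.8, -0.5], [0.3, -1.1]]
[[ 466.97916832 -253.84100716   41.        ]
 [ 442.13806458 -256.65517932   58.        ]]
(1,) [ 6.10657016e+02 -2.34096796e+02  1.07206728e-01]
[[-0.9, -1.4], [-1.3, -0.0], [-1.6, -1.0], [-0.7, -0.7], [-0.3, 2.4], [-6.2, 1.9], [-2.0, 0.2], [0.2, 0.3], [-0.0, -0.2], [1.0, -0.6]]
[[ 467.48374008 -249.50501026   41.        ]
 [ 442.62726856 -252.18004742   58.        ]]
```

Unit fit: centre (610, -237), yaw 0.111, so wide_front is about (467, -253, 41). Next I shut the fingers, turn the tool to the unit's axes and fly to a point about 60 mm in front of the panel.

>>> {"api": "apply_moves", "payload": {
  "commands": [
    [0,0,0,0,0.0785],
    [0,0,0,0,0.0785],
    [0,2.9,-2.15,0,0],
    [0,2.9,-2.15,0,0],
    [0,2.9,-2.15,0,0],
    [0,2.9,-2.15,0,0],
    [0,2.9,-2.15,0,0],
    [0,2.9,-2.15,0,0],
    [0,2.9,-2.15,0,0],
    [0,2.9,-2.15,0,0],
    [0,2.9,-2.15,0,0],
    [0,2.9,-2.15,0,0]
  ],
  "squeeze": 30
}}

```text
time_s: 1.1
eef_pos: [404.3, -259.0, 242.1]
ee_rot: [-0.0, 0.998, 0.055, -0.0]
force: [0.5, -1.0, 0.3]
grip_width: -0.004
```

>>> {"api": "apply_moves", "payload": {
  "commands": [
    [0,0,0,0,0],
    [0,0,0,0,0]
  ]
}}

```text
time_s: 1.27
eef_pos: [404.1, -259.3, 242.0]
ee_rot: [-0.0, 0.998, 0.057, -0.0]
force: [-0.4, -0.3, 0.6]
grip_width: 0.002
```

```bash
cat > loc.py <<'E'
from h import *
s=ctrl.sense(); p=s['eef_pos']; q=s['ee_rot']
print(s['time_s'],p.round(1),'yaw',2*np.arctan2(q[2],q[1]),'F',s['force'].round(1),s['grip_width'])
U=np.array([610.1,-237,.1115]);d=p[:2]-U[:2];c,sn=np.cos(U[2]),np.sin(U[2])
print('unit frame',round(c*d[0]+sn*d[1],1),round(-sn*d[0]+c*d[1],1))
E
python3 loc.py
```

```text
1.2667 [ 404.1 -259.3  242. ] yaw 0.11404391690699978 F [-0.4 -0.3  0.6] 0.002088001397967199
unit frame -207.2 0.7
```

>>> {"api": "apply_moves", "payload": {
  "commands": [
    [0,0,0,3.3,0],
    [0,0,0,3.3,0],
    [0,0,0,3.3,0],
    [0,0,0,3.3,0],
    [0,0,0,3.3,0],
    [0,0,0,3.3,0],
    [0,0,0,0,0],
    [0,0,0,0,0]
  ]
}}

```text
time_s: 1.93
eef_pos: [402.5, -260.9, 44.0]
ee_rot: [-0.001, 0.999, 0.055, -0.001]
force: [0.5, 0.4, 0.5]
grip_width: -0.002
```

```bash
python3 loc.py; python3 - <<'E'
from rig import ctrl
import cv2
im=ctrl.capture("top")[:,:,::-1]
cv2.imwrite("pics/t1.png",cv2.resize(im[125:275,250:400],None,fx=4,fy=4,interpolation=cv2.INTER_CUBIC))
E
```

```text
1.9333 [ 402.5 -260.9   44. ] yaw 0.10951242814621345 F [0.5 0.4 0.5] -0.0015910260456700757
unit frame -209.0 -0.6
```

View pics/t1.png

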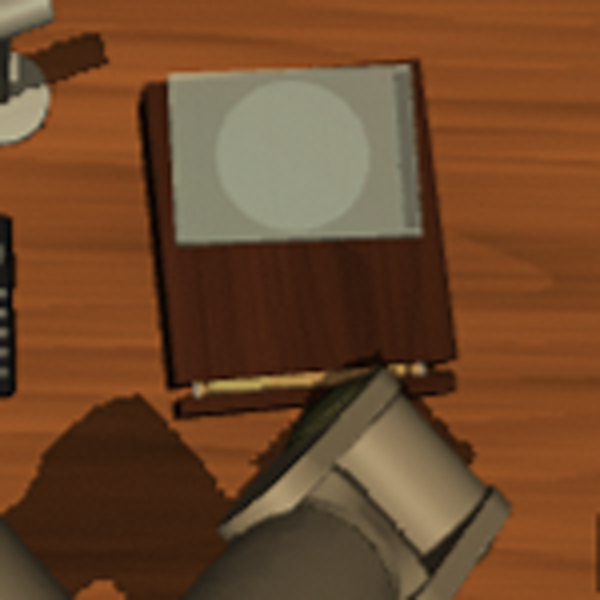

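The top view shows the wrist over the panel's middle, around (345,400), with nothing touched. I move in 42 mm, then creep until contact.

>>> {"api": "apply_moves", "payload": {
  "commands": [
    [0,1.4,0,0,0],
    [0,1.4,0,0,0],
    [0,1.4,0,0,0],
    [0,0.2,0,0,0],
    [0,0.2,0,0,0],
    [0,0.2,0,0,0]
  ]
}}

```text
time_s: 2.48
eef_pos: [451.0, -255.7, 45.4]
ee_rot: [0.001, 0.998, 0.055, 0.0]
force: [-0.3, 0.4, 0.1]
grip_width: -0.0
```

```bash
python3 loc.py
```

```text
2.4833 [ 451.  -255.7   45.4] yaw 0.11065187541245605 F [-0.3  0.4  0.1] -0.00034932135814832836
unit frame -160.2 -0.8
```

>>> {"api": "apply_moves", "payload": {
  "commands": [
    [0,0.2,0,0,0],
    [0,0.2,0,0,0],
    [0,0,0,0,0]
  ]
}}

```text
time_s: 2.73
eef_pos: [454.5, -254.9, 44.4]
ee_rot: [-0.0, 0.998, 0.055, -0.001]
force: [-5.9, -1.5, 3.5]
grip_width: -0.001
```

>>> {"api": "apply_moves", "payload": {
  "commands": [
    [0,0.15,0,0,0],
    [0,0.15,0,0,0],
    [0,0,0,0,0]
  ]
}}

```text
time_s: 2.98
eef_pos: [457.0, -254.5, 44.2]
ee_rot: [-0.0, 0.998, 0.055, -0.001]
force: [-7.4, -1.2, 1.9]
grip_width: -0.002
```

>>> {"api": "apply_moves", "payload": {
  "commands": [
    [0,0.15,0,0,0],
    [0,0.1,0,0,0],
    [0,0,0,0,0]
  ]
}}

```text
time_s: 3.23
eef_pos: [459.3, -254.2, 44.2]
ee_rot: [-0.001, 0.998, 0.055, -0.001]
force: [-7.7, -1.2, 3.2]
grip_width: -0.004
```

>>> {"api": "apply_moves", "payload": {
  "commands": [
    [0,0.1,0,0,0],
    [0,0,0,0,0]
  ]
}}

```text
time_s: 3.4
eef_pos: [460.2, -254.1, 44.2]
ee_rot: [-0.001, 0.998, 0.055, -0.001]
force: [-8.0, -0.9, 2.8]
grip_width: -0.002
```

>>> {"api": "apply_moves", "payload": {
  "commands": [
    [0,0.1,0,0,0],
    [0,0,0,0,0]
  ]
}}

```text
time_s: 3.57
eef_pos: [461.2, -254.0, 44.2]
ee_rot: [-0.001, 0.998, 0.055, -0.001]
force: [-8.4, -0.3, 3.1]
grip_width: -0.0
```

At least 6.7 mm pressed. I draw back at about 120 mm/s.

>>> {"api": "apply_moves", "payload": {
  "commands": [
    [0,-0.5,0,0,0],
    [0,-1,0,0,0],
    [0,-1,0,0,0],
    [0,-1,0,0,0],
    [0,-1,0,0,0],
    [0,-1,0,0,0],
    [0,-1,0,0,0],
    [0,-1,0,0,0],
    [0,-1,0,0,0],
    [0,-1,0,0,0],
    [0,-1,0,0,0],
    [0,-0.5,0,0,0]
  ]
}}

```text
time_s: 4.57
eef_pos: [352.1, -266.3, 44.4]
ee_rot: [0.0, 0.998, 0.055, 0.0]
force: [-1.2, -0.1, -0.2]
grip_width: 0.002
```

>>> {"api": "apply_moves", "payload": {
  "commands": [
    [0,0,0,0,0],
    [0,0,0,-2,0],
    [0,0,0,-3,0],
    [0,0,0,-3,0],
    [0,0,0,-3,0],
    [0,0,0,-3,0],
    [0,0,0,0,0]
  ]
}}

```text
time_s: 5.15
eef_pos: [354.9, -267.8, 189.5]
ee_rot: [0.004, 0.998, 0.056, 0.003]
force: [0.3, -0.5, 0.4]
grip_width: 0.001
```

```bash
python3 loc.py; python3 - <<'E'
from rig import ctrl
import cv2
im=ctrl.capture("top")[:,:,::-1]; cv2.imwrite("pics/t2f.png",im)
cv2.imwrite("pics/t2.png",cv2.resize(im[125:275,250:400],None,fx=4,fy=4,interpolation=cv2.INTER_CUBIC))
im=ctrl.capture("scene")[:,:,::-1]; cv2.imwrite("pics/s2f.png",im)
cv2.imwrite("pics/s2.png",cv2.resize(im[110:230,140:270],None,fx=5,fy=5,interpolation=cv2.INTER_CUBIC))
E
```

```text
5.15 [ 354.9 -267.8  189.5] yaw 0.11129156152869775 F [ 0.3 -0.5  0.4] 0.0005059437105038574
unit frame -257.0 -2.2
```

View pics/t2.png

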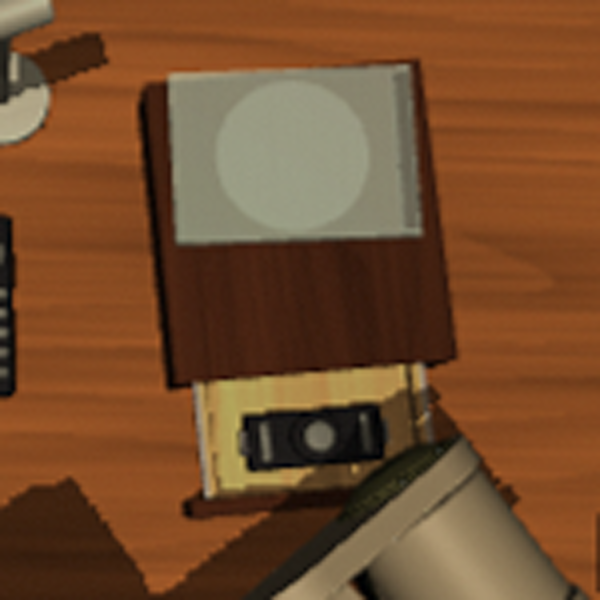

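View pics/s2.png

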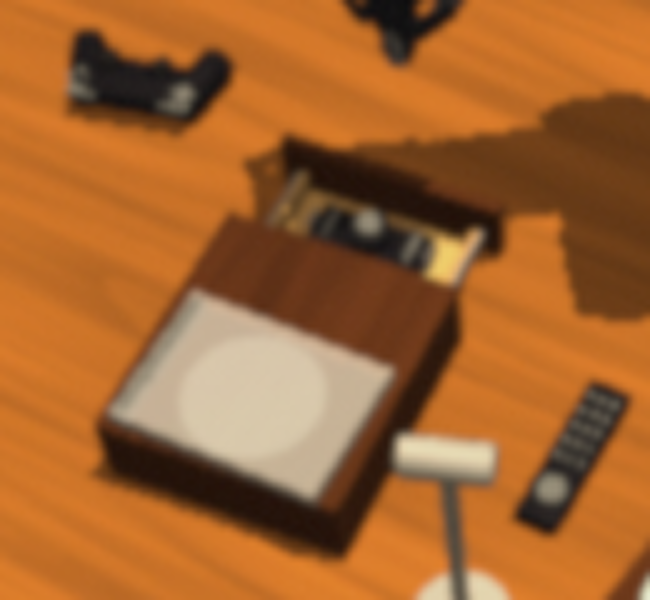

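The tray is out. The button shows at about (330,233.8) in the top view and (213.8,154.4) in the scene view. I compute its position at z=58.

```bash
python3 - <<'E'
from h import *
from scipy.optimize import least_squares
o={'top':(329.7,233.4),'scene':(213.5,154.1)}
for n in o: print(n,least_squares(lambda p:(proj(n,[p[0],p[1],58])-o[n]).ravel(),[442,-256]).x)
print(least_squares(lambda p:np.r_[(proj('top',p)-o['top']).ravel(),(proj('scene',p)-o['scene']).ravel()],[442,-256,58.]).x)
E
python3 loc.py
```

```text
top [ 441.81987957 -258.65892787]
scene [ 441.1555154  -253.58560915]
[ 441.1792769  -257.47869204   56.48038427]
5.25 [ 353.6 -266.3  184.9] yaw 0.1110879236754815 F [-1.1  0.6  0.2] -0.0016374595979886828
unit frame -258.2 -0.6
```

>>> {"api": "apply_moves", "payload": {
  "commands": [
    [0,2.2,0,0,0],
    [0,2.2,0,0,0],
    [0,2.2,0,0,0],
    [0,2.3,0,0,0],
    [0,0,0,0,0],
    [0,0,0,2.5,0],
    [0,0,0,2.5,0],
    [0,0,0,2.5,0],
    [0,0,0,2,0],
    [0,0,0,0.6,0],
    [0,0,0,0,0]
  ]
}}

```text
time_s: 6.17
eef_pos: [440.5, -255.6, 81.4]
ee_rot: [-0.002, 0.998, 0.055, -0.002]
force: [0.6, 0.4, 1.5]
grip_width: -0.0
```

```bash
python3 loc.py
```

```text
6.1667 [ 440.5 -255.6   81.4] yaw 0.11063909009967797 F [0.6 0.4 1.5] -0.00028688173034613395
unit frame -170.6 0.4
```

>>> {"api": "apply_moves", "payload": {
  "commands": [
    [0,0.1,0,0.5,0],
    [0,0,0,0.3,0],
    [0,0,0,0.2,0],
    [0,0,0,0,0]
  ]
}}

```text
time_s: 6.5
eef_pos: [442.7, -256.2, 73.5]
ee_rot: [0.0, 0.998, 0.055, 0.0]
force: [0.2, -0.2, -0.1]
grip_width: 0.001
```

>>> {"api": "apply_moves", "payload": {
  "commands": [
    [0,0,0,0.2,0],
    [0,0,0,0.2,0],
    [0,0,0,0,0]
  ]
}}

```text
time_s: 6.75
eef_pos: [442.6, -256.1, 69.1]
ee_rot: [-0.0, 0.998, 0.055, -0.0]
force: [0.0, -0.0, 0.4]
grip_width: -0.002
```

Tip is at about 58. Now I press through the 6 mm of travel.

>>> {"api": "apply_moves", "payload": {
  "commands": [
    [0,0,0,0.15,0],
    [0,0,0,0.15,0],
    [0,0,0,0.15,0],
    [0,0,0,0,0]
  ]
}}

```text
time_s: 7.08
eef_pos: [442.7, -256.2, 64.8]
ee_rot: [0.0, 0.998, 0.055, 0.0]
force: [-0.8, 0.4, 4.3]
grip_width: 0.0
```

>>> {"api": "apply_moves", "payload": {
  "commands": [
    [0,0,0,0.1,0],
    [0,0,0,0,0]
  ]
}}

```text
time_s: 7.25
eef_pos: [442.7, -256.2, 63.8]
ee_rot: [0.0, 0.998, 0.055, 0.0]
force: [-1.4, 0.7, 4.4]
grip_width: -0.002
```

>>> {"api": "apply_moves", "payload": {
  "commands": [
    [0,0,0,0.1,0],
    [0,0,0,0,0]
  ]
}}

```text
time_s: 7.42
eef_pos: [442.7, -256.2, 63.0]
ee_rot: [0.0, 0.998, 0.055, 0.0]
force: [-1.9, 1.1, 5.5]
grip_width: -0.001
```

>>> {"api": "apply_moves", "payload": {
  "commands": [
    [0,0,0,0.1,0],
    [0,0,0,0,0],
    [0,0,0,0,0]
  ]
}}

```text
time_s: 7.67
eef_pos: [442.9, -256.3, 62.8]
ee_rot: [0.0, 0.998, 0.055, 0.0]
force: [-3.2, 3.6, 14.3]
grip_width: 0.001
```

The force jumps to 14 N after about 6 mm, so the button is at its bottom stop. I lift off straight up.

>>> {"api": "apply_moves", "payload": {
  "commands": [
    [0,0,0,-0.3,0],
    [0,0,0,-0.5,0],
    [0,0,0,-2,0],
    [0,0,0,-3,0],
    [0,0,0,-3,0],
    [0,0,0,-3,0],
    [0,-2,0,-3,0],
    [0,-3,2,0,0],
    [0,-3,2,0,0],
    [0,0,3,0,0],
    [0,0,3,0,0],
    [0,0,0,0,0]
  ]
}}

```text
time_s: 8.67
eef_pos: [373.6, -368.4, 209.4]
ee_rot: [0.001, 0.999, 0.054, 0.0]
force: [0.3, 0.2, -0.6]
grip_width: -0.003
```

```bash
python3 loc.py; python3 - <<'E'
from rig import ctrl
import cv2
im=ctrl.capture("top")[:,:,::-1]; cv2.imwrite("pics/t3.png",im)
im2=ctrl.capture("scene")[:,:,::-1]
cv2.imwrite("pics/s3.png",im2)
a=cv2.resize(im[125:275,250:400],None,fx=4,fy=4,interpolation=cv2.INTER_CUBIC)
cv2.imwrite("pics/t3z.png",a)
E
```

```text
8.6667 [ 373.6 -368.4  209.4] yaw 0.10740054519611565 F [ 0.3  0.2 -0.6] -0.002990452559042282
unit frame -249.7 -104.3
```

View pics/t3z.png

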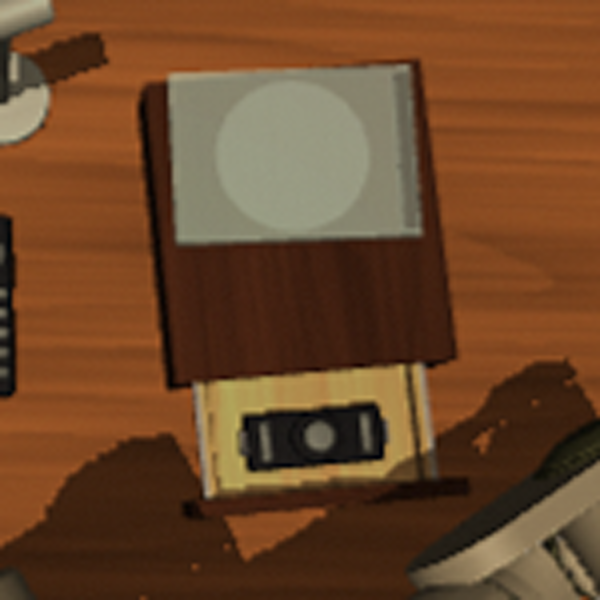

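View pics/t3.png

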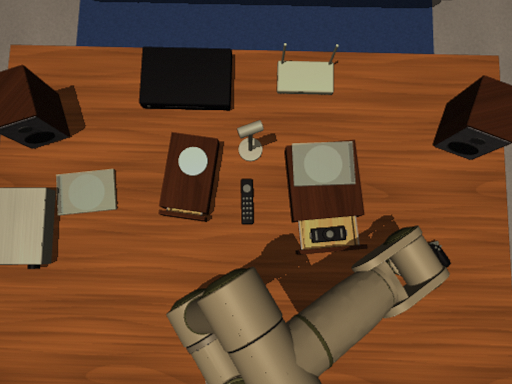

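View pics/s3.png

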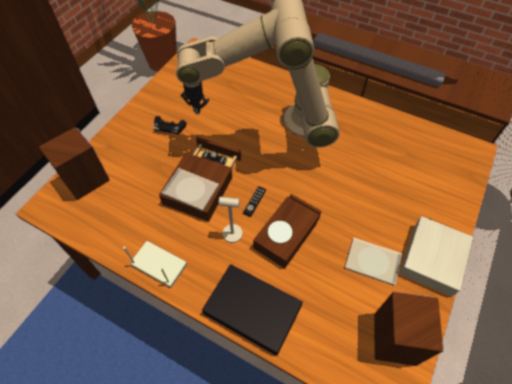

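The tray is out, with its panel at top-view rows 247–250. The button reads up, at the same pixel as before (320,435 in the zoom). The narrower tray is shut and the loose things look unmoved. I'm handing it in.

```bash
python3 -c "
from rig import ctrl
print(ctrl.finish_job())"
```

```text
the job is handed in; nothing more can be done
None
```

The charger's tray is out and its power button has been pressed and let go. I handed the job in at about 9 s; no verdict is reported.

- **Tray:** I pressed the wider tray's front in by at least 6.7 mm, with about 8 N on the finger. As I drew back, the spring slid it out. The last pictures show it fully out by eye.
- **Button:** I pressed it straight down about 6 mm. The force rose from about 5 N to 14 N at the end, so it was at its bottom stop. After lifting off, it sits at the same place in the top picture as before. A picture from above could not show a small leftover height, so I take it to be fully up.
- **Everything else:** The last pictures show the narrower tray shut and no visible change in the loose things. The controller is partly behind the arm in the top view, but looks in place in the scene view. The gripper was clear of everything, with about 0.6 N of force noise.

The two cameras disagreed by about 5 mm sideways on the button's position. I aimed between their estimates, and no check failed.

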